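# Stand the collimating lens in the light path, one focal length behind the iris

## Task

Take the lens stand out of its cradle and stand it upright on the breadboard, on the screen side of the iris, so that the lens is 80 mm from the iris (centre to centre), centred on the light path and square to it. Set it down gently, keep the fingers off the glass, and leave the lamp, the iris, the screen and the other things where they are.

Things in the scene. Friction and masses are not known exactly. Their poses are not given: they have to be found in the camera images.
- lens: Lens stand, 0.3 to 0.5 kg: steel foot 56 mm across, 12 mm thick; post holder 20 mm across to 56 mm up; post 12.7 mm across; ring head centred 100 mm up. Origin: centre of the foot's underside. z: along the post to the head; y: axis of the lens; x: across. Starts lying in the cradle, post raised 10 degrees from level towards the head, y up, x level.
- lens_holder (a point): Point on the post's axis, 34 mm above the underside of the lens stand's foot, in the black post holder (20 mm across, 12 to 56 mm up); the centre of mass is about 12 mm nearer the foot. Axes of the lens stand. A steel clamping screw 10 mm across sticks out on the +y side (up at the start), 48 mm above the underside, to 20.5 mm from the post's axis.
- glass: The lens: clear glass 34 mm across, 8 mm thick at the middle, sunk 2 mm below both faces of its black ring (44 mm outside, 12 mm thick, top 122 mm above the foot's underside). Origin: its centre, 100 mm up the stand; axes of the stand (y is the axis of the lens). Fingers must not touch the glass; the post, the post holder and the outside of the ring may be held.
- iris: Iris stand, loose, about 0.36 kg, standing on the breadboard between lamp and screen: foot, holder and post as the lens stand; the head is a flat black disc 44 mm across, 10 mm thick, with grey blades, a small hole in the middle and a small lever on its rim. Origin: centre of the foot's underside; z up, y along the light path (to the lamp or to the screen, as they stand), x across.
- iris_hole (a point): Centre of the hole in the iris, 100 mm above the underside of its foot; same axes as the iris stand. Either face of the lens may face it.
- lamp: Lamp, loose, 0.9 kg, at one end of the breadboard: upright black cylinder 64 mm across, 162 mm tall overall, on a round foot 90 mm across, with a short window tube on both sides 100 mm up. Origin: centre of the foot's underside; z up. The light path runs level from its window through the iris hole to the middle of the screen. Lamp and screen may be at either end.
- screen: Screen, loose, 0.42 kg, at the other end of the breadboard: frosted pane in a black frame, 96 mm square, 8 mm thick, on the same foot and post holder as the lens stand; middle of the pane 100 mm up, top 148 mm up. Origin: centre of the foot's underside; z up, y square to the pane.
- board: Breadboard, fixed: dark metal plate with a grid of small holes, 620 mm (its y) by 120 mm (its x), 12.7 mm thick, on the dark granite bench top (z = 0). Origin: centre of its underside; z up. The bench is free between it and the robot, beside the cradle. The light path runs along y above its middle line, 100 mm over the plate.
- cradle: Cradle, fixed: grey plastic tray 190 mm (x) by 92 mm (y), rim 10 mm high, floor 4 mm thick, its middle 15 mm to -x of the origin, with a dark foam wedge 68 mm wide at the -x end (to 55 mm high). Origin: on the bench. At the start the centre of the lens stand's underside is 55 mm to +x of the origin, 32 mm above the bench; the post runs to -x and the ring lies on the foam.
- vial: Bystander: small amber glass bottle with a black cap, 26 mm across, 52 mm tall. Origin: centre of its underside.
- dish: Bystander: clear round dish with its lid on, 60 mm across, 15 mm tall. Origin: centre of its underside.
- tissue: Bystander: cardboard box of lens tissues, 85 x 120 x 35 mm. Origin: centre of its underside.
Mind the look-alikes: they are no part of the job. What is shaped like the lens but brown or pink is not meant.

How it is judged:
By the outcome, as a careful person would: the job done as asked, in the order asked, and still so for the second after the job is handed in, with the robot touching nothing.
It also fails if it takes over 58 s, if anything falls off the work surface, if the arm or the gripper's body presses on something with over 40 N, if the wrist force passes 120 N, or if a joint passes its speed limit or range.

## Robot

A 6-joint arm with a two-finger parallel gripper is mounted at the origin on the work surface. World frame = base frame: x ahead of the robot, y to its left, z up, the work surface at z = 0. Lengths are in mm, angles in degrees, forces in N, time in s.
With the tool pointing down it reaches from about 350 to 850 mm from the base axis. Payload 8.1 kg.
Tool frame: the origin (TCP) lies on the centre line of the jaws, within the pads' length; the fingertips stand 19 mm ahead of it and the grasp point (between the pads) is the TCP (r.tip_reach is the z of the fingertips in the tool frame, in mm); z points along the fingers, y is the line along which they close (so a half turn about z gives the same grasp; the last joint's range is limited). The gripper opens to 85 mm and grips with 20 to 120 N. Pads are 22 mm wide; open, the fingers measure 114 mm over their backs; the gripper's body (76 mm by 85 mm) begins 54 mm behind the grasp point. The pads swing forward as they close: fully open they stand 13 mm farther back than shut.
Start: joints at [60.653, 7.471, 85.268, -0, 87.261, -4.893], TCP at [248.356, 546.191, 250.292] pointing down, gripper open.
Joint ranges: [-169.43, 169.43], [-51.17, 129.36], [1.28, 143.12], [-76.62, 256.62], [0, 156.53], [-152.29, 152.29]. Speed limits (degrees/s): [136.94, 136.94, 159.86, 180, 180, 180].

## Interface

Orientations are given as [roll, pitch, yaw] about the fixed x, y, z axes, in that order (R = Rz(yaw) Ry(pitch) Rx(roll)).
In Python, from bench import r gives the robot as it stands. The module is installed in compiled form; this text tells all that it offers.
- The arm moves only by the shell command python3 -m handwheel 'ROWS' [FORCE]. ROWS is JSON, a list of rows, each a list of 7 numbers: the shift along the tool's x, y, z in m, then the turn, a rotation vector about the tool's x, y, z in degrees, then the finger opening in m, from 0 to 0.0854. In form: [[tx, ty, tz, ax, ay, az, claw], ...]. A call has 1 to 8 rows; each row shifts and turns the commanded pose from where the row before left it, along the tool's axes as they then stand; what a row does not reach is not made up. A row lasts 1/12 s, in which the tool goes at most 41.7 mm and 7.16 degrees, less where a joint would pass 70% of its speed; a pose out of reach is approached as far as the arm can. A call with a gripper value outside its range is refused whole. The fingers move at their own pace and stop on an object; FORCE is the grip in N (left out, the last holds). Time passes only in rows, so rows that do not move let the fingers close. It gives the time, the measured TCP pose, the force, the opening and the grip force at its end, in the units of the state.
- r.sense(): the state, without advancing time (a new reading comes with each control period).
- r.snapshot(name): name is "side" or "top"; returns (picture, depth): 400x640x3 uint8, blue, green, red; 400x640 float32, mm along the optical axis (not along the pixel's ray), 0 where there is no reading.
- r.calibration(name): a dict with "vfov" (degrees; the focal length in pixels is half the picture's height over the tangent of half this angle, whatever the lens; pixels are square), "cx", "cy" (the principal point, pixels), "rvec" (rotation vector, rad) and "tvec" (3), from world to camera coordinates, as OpenCV has them. Camera axes: x right, y down, z forward; pixel columns grow to the right and rows downward; lengths in mm; the calibration is good to about 2 mm. A picture is of the moment at which its call begins. calibration takes no time and is no camera call.
- r.hand_in(): hands the job in; it is judged then, once.
The state is a dict: "time": time; "joint_pos": joint angles; "qd": joint speeds; "joint_efforts": joint torques, N m; "tool_pos": TCP position; "tcp_rot": TCP orientation; "ft_force": force on the tool from outside, world axes, zero at the start; "wrist_torque": the same for the moment, N m; "finger_gap": finger opening in mm; "grip_force": force on a finger pad.
Only numpy, scipy, OpenCV 4.12 (cv2) and the standard library are available. Lean on these libraries where they do the work, as an engineer would, in place of code of your own. Each camera call takes 0.05 s, during which the arm holds its last target. There are 200 camera calls.

## Working session

There is one attempt and no reset: what is moved stays moved. The work goes in short steps, Python scripts to look and compute and a shell command to move; the robot and the scene stay as the last step left them, time stands still between calls to the robot, and variables do not carry over. Pictures are saved under pics/ and viewed, at most 10 in all, crops included, and the job is handed in when it is done.

```bash
mkdir -p pics; cat > h.py <<'E'
import numpy as np, cv2
from bench import r
from scipy.spatial.transform import Rotation as R
def cam(n):
    c=r.calibration(n); f=200/np.tan(np.radians(c["vfov"])/2)
    return f,c["cx"],c["cy"],R.from_rotvec(np.ravel(c["rvec"])).as_matrix(),np.ravel(c["tvec"])
def ray(n,u,v):
    f,cx,cy,M,t=cam(n); return -M.T@t, M.T@np.array([(u-cx)/f,(v-cy)/f,1])
def onz(n,u,v,z):
    o,d=ray(n,u,v); return o+d*(z-o[2])/d[2]
def cloud(n,D):
    f,cx,cy,M,t=cam(n); v,u=np.mgrid[:400,:640]
    P=np.stack([(u-cx)/f*D,(v-cy)/f*D,D],-1); return (P-t)@M
def proj(n,p):
    f,cx,cy,M,t=cam(n); q=M@np.array(p)+t; return q[:2]/q[2]*f+[cx,cy]
E
python3 - <<'E'
from h import *
for n in("side","top"):
    p,d=r.snapshot(n); cv2.imwrite(f"pics/{n}0.png",p); np.save(f"{n}0.npy",d)
    f,cx,cy,M,t=cam(n); print(n,f,cx,cy,-M.T@t,M[2])
print(r.sense(), r.tip_reach)
E
```

```text
side 422.95985199756234 319.6559490708467 196.37687342850307 [ 148.33881353 -574.74732067  882.45108128] [ 0.30434932  0.54680274 -0.77998606]
top 447.56799713311716 320.90992180364816 198.68529474792166 [ 413.06218775   19.28088794 1148.9920118 ] [ 0.06487342 -0.03082646 -0.99741725]
{'time': 0.1, 'joint_pos': array([ 6.06518631e+01,  7.50965973e+00,  8.53237181e+01,  7.01310548e-04,
        8.72599741e+01, -4.89415836e+00]), 'qd': array([ 0.06082447, -0.0412341 , -0.1512204 ,  0.05221809,  0.00078525,
       -0.00430158]), 'joint_efforts': array([ 1.44670939e-03, -5.70950067e+01, -5.01943088e+01, -1.40380357e-04,
        8.13698134e-03, -1.29439593e-05]), 'tool_pos': array([248.13955191, 545.78422656, 249.35447693]), 'tcp_rot': array([-1.79907048e+02, -8.66225328e-03,  1.55545980e+02]), 'ft_force': array([-0.24621687,  0.05330404, -0.26193833]), 'wrist_torque': array([-0.00146748, -0.00073472,  0.01452958]), 'grip_force': 0.0, 'finger_gap': 85.54673453216316} 19.0
```

View pics/side0.png

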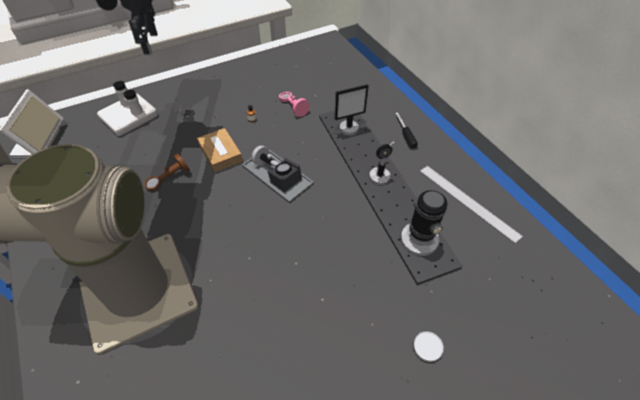

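View pics/top0.png

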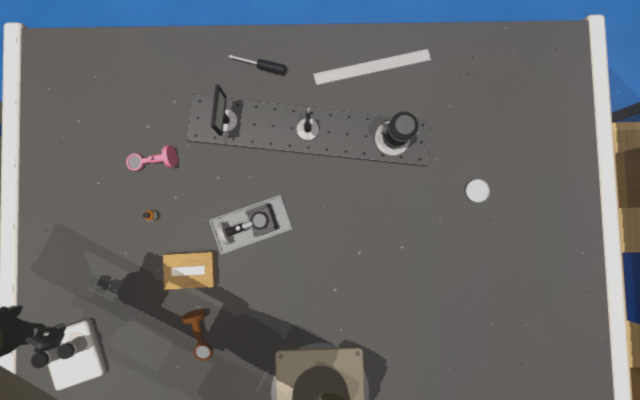

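Candidates in the top view: the grey-black stand in the grey cradle at (245,226), the pink one at (152,158) and the brown one at (198,335). By the description I choose the one in the cradle, with its foot at (222,231) and ring at (262,220). The screen, at (222,110), is at the +y end. The iris is at (308,128) and the lamp at (395,135). Next is a close crop and measurements.

```bash
python3 - <<'E'
from h import *
p=cv2.imread("pics/top0.png"); D=np.load("top0.npy"); C=cloud("top",D)
a=cv2.resize(p[185:260,195:305],None,fx=5,fy=5,interpolation=cv2.INTER_CUBIC)
s=cv2.imread("pics/side0.png");b=cv2.resize(s[140:205,235:320],None,fx=5,fy=5,interpolation=cv2.INTER_CUBIC)
o=np.zeros((a.shape[0]+0,800,3),np.uint8);o[:,:550]=a;bb=cv2.resize(b,(250,191));o[:191,550:]=bb;cv2.imwrite("pics/crop1.png",o)
# bench flat check
z=C[...,2]; print("bench z",np.median(z[300:380,450:580]),np.std(z[300:380,450:580]))
g=p.astype(int).min(-1)
from scipy.optimize import least_squares
for n in("top","side"):
    p=cv2.imread(f"pics/{n}0.png");D=np.load(f"{n}0.npy");C=cloud(n,D);g=p.astype(int).min(-1)
    for nm,c,rad in(("iris",(308,129),28),("screen",(225,120),28),("lamp",(393,138),45)):
        P0=onz("top",*c,25); uv=proj(n,P0)
        m=(np.linalg.norm(C[...,:2]-P0[:2],axis=-1)<rad*1.6)&(abs(C[...,2]-24)<9)&(g>110)&(D>0)
        Q=C[m]; 
        # edges: circle by enclosing hull, fixed radius
        h=cv2.convexHull(Q[:,:2].astype(np.float32))[:,0]
        f=least_squares(lambda x:np.linalg.norm(h-x,axis=1)-rad,Q[:,:2].mean(0),loss="soft_l1")
        print(n,nm,m.sum(),f.x.round(1),np.sqrt(np.mean(f.fun**2)).round(1),np.median(Q[:,2]).round(1), cv2.minEnclosingCircle(h))
    # board: points with z 6..20 in region, minAreaRect
    m=((abs(C[...,2]-12.7)<4)&(C[...,0]>380)&(C[...,0]<680)&(abs(C[...,1])<450)).astype(np.uint8)
    m=cv2.morphologyEx(m,cv2.MORPH_OPEN,np.ones((3,3)))
    k,l,st,_=cv2.connectedComponentsWithStats(m);i=1+st[1:,4].argmax()
    print("board",st[i],cv2.minAreaRect(C[l==i][:,:2].astype(np.float32)),np.median(C[l==i][:,2]))
E
```

```text
bench z 0.7814725651930268 74.55924873995068
top iris 293 [666.1  15.5] 1.0 25.8 ((667.2225341796875, 14.437193870544434), 30.017818450927734)
top screen 179 [692.2 221.3] 4.3 26.1 ((692.1558837890625, 218.10035705566406), 27.274890899658203)
top lamp 326 [ 637.3 -201.1] 0.9 27.6 ((635.8941650390625, -200.23593139648438), 45.55819320678711)
board [ 187  123  200   39 3295] ((659.9490356445312, 62.83665466308594), (513.67626953125, 97.35037994384766), 82.71490478515625) 13.620851335849558
side iris 185 [662.3  17.1] 3.6 26.6 ((665.4830322265625, 17.760276794433594), 33.26679992675781)
side screen 122 [689.5 222.7] 4.2 26.9 ((691.4301147460938, 225.76437377929688), 33.54185104370117)
side lamp 331 [ 633.5 -199.1] 1.1 28.0 ((632.1679077148438, -198.0297088623047), 47.02507781982422)
board [ 365  177   95  106 2687] ((640.5008544921875, -134.6685791015625), (330.9874572753906, 118.72550964355469), 82.50857543945312) 14.115904868463774
```

View pics/crop1.png

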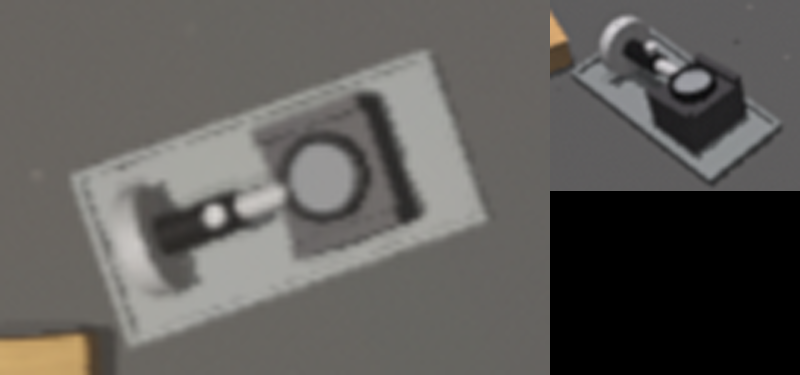

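The crop confirms it: a grey-black stand in the grey tray, with its foot at crop (140,240), screw head at (215,215) and clear lens in a black ring at (325,175). The screw points up.

Plan:
1. Grip the holder from above and stand the lens upright on the free bench. The screen leaves no room for a direct placement.
2. Regrip the post from the robot's side and place the stand on the board.

```bash
cat >> h.py <<'E'
def go(pos,Rt,n=None):
    "rows from current measured pose to target: shift in tool axes (m), rotvec in tool axes (deg)"
    s=r.sense(); R0=R.from_euler("xyz",s["tcp_rot"],degrees=True)
    d=R0.inv().apply(np.array(pos)-s["tool_pos"]); w=(R0.inv()*Rt).as_rotvec(degrees=True)
    print("shift mm",d.round(1),"|",np.linalg.norm(d).round(1)," rot deg",w.round(2),np.linalg.norm(w).round(1))
E
python3 - <<'E'
from h import *
co=[(70,177),(428,50),(488,218),(130,345)]
full=lambda x,y:(195+(x+.5)/5-.5,185+(y+.5)/5-.5)
P=np.array([onz("top",*full(*c),10) for c in co])[:,:2]
print(P.round(1),[np.linalg.norm(P[i]-P[i-1]).round(1) for i in range(4)])
e=(P[0]-P[1])+(P[3]-P[2]);e/=np.linalg.norm(e)  # cradle +x (toward foot)
mid=P.mean(0);org=mid+15*e
print("cradle",mid,org,"ang",np.degrees(np.arctan2(e[1],e[0])))
ring=onz("top",*full(325,175),55)[:2];scr=onz("top",*full(215,215),60.5)[:2]
for q in(ring,scr):
    print("along x",(q-org)@e,"lateral",np.cross(e,q-org))
print("expected ring",55-98.5-1,"screw",55-48*.985+20.5*.174)
E
```

```text
[[440.7 269.2]
 [500.3  87.5]
 [414.1  59. ]
 [355.4 240.2]] [np.float64(90.0), np.float64(191.3), np.float64(90.8), np.float64(190.5)]
cradle [427.61189268 163.97324299] [422.96488173 178.23526562] ang 108.04722193200877
along x -44.44583786822786 lateral -0.43172037845288
along x 11.228404509602512 lateral 0.31781163044433614
expected ring -44.5 screw 11.286999999999999<stdin>:11: DeprecationWarning: Arrays of 2-dimensional vectors are deprecated. Use arrays of 3-dimensional vectors instead. (deprecated in NumPy 2.0)
```

```bash
cat > st.py <<'E'
from h import *
a=np.radians(108.05); e=np.array([np.cos(a),np.sin(a),0]); org=np.array([423,178.2,0]); Z=np.array([0,0,1.])
t=np.radians(10); h=-e*np.cos(t)+Z*np.sin(t); ys=e*np.sin(t)+Z*np.cos(t); xs=np.cross(ys,h)
foot=org+55*e+32*Z
al=np.radians(30); tz=-ys*np.cos(al)-h*np.sin(al)
G=foot+38*h
def Rt(sg):
    ty=sg*xs; return R.from_matrix(np.stack([np.cross(ty,tz),ty,tz],1))
E
python3 - <<'E'
from st import *
print(G,tz,xs)
for sg in(1,-1):
    print(sg,Rt(sg).as_euler("xyz",degrees=True)); go(G-100*tz,Rt(sg))
E
```

```text
[417.55372765 194.91226442  38.59863075] [-0.10597386  0.32518813 -0.93969262] [9.50786486e-01 3.09846830e-01 6.93889390e-18]
1 [180.   -20.   108.05]
shift mm [-322.6 -274.3  117.2] | 439.4  rot deg [-8.38 18.87 46.99] 51.3
-1 [180.    20.   -71.95]
shift mm [-322.6 -274.3  117.2] | 439.4  rot deg [ -23.11  -10.26 -130.86] 133.3
```

```bash
python3 -m handwheel '[[0,0,0,-1.05,2.36,5.87,0.055],[0,0,0,-1.05,2.36,5.87,0.055],[0,0,0,-1.05,2.36,5.87,0.055],[0,0,0,-1.05,2.36,5.87,0.055],[0,0,0,-1.05,2.36,5.87,0.055],[0,0,0,-1.05,2.36,5.87,0.055],[0,0,0,-1.05,2.36,5.87,0.055],[0,0,0,-1.05,2.36,5.87,0.055]]' 60
python3 -c "
from st import *
go(G-100*tz,Rt(1))"
```

```text
time: 0.77
tool_pos: [248.5, 545.9, 249.8]
tcp_rot: [-180.0, -20.2, 107.8]
ft_force: [-0.6, 0.3, 0.3]
finger_gap: 54.8
grip_force: 0.0
shift mm [-434.7   54.1  -34.8] | 439.4  rot deg [ 0.08 -0.17 -0.28] 0.3
```

```bash
python3 -m handwheel '[[-0.0365,0.0045,-0.0029,0,0,0,0.055],[-0.0365,0.0045,-0.0029,0,0,0,0.055],[-0.0365,0.0045,-0.0029,0,0,0,0.055],[-0.0365,0.0045,-0.0029,0,0,0,0.055],[-0.0365,0.0045,-0.0029,0,0,0,0.055],[-0.0365,0.0045,-0.0029,0,0,0,0.055],[-0.0365,0.0045,-0.0029,0,0,0,0.055],[-0.0365,0.0045,-0.0029,0,0,0,0.055]]'
python3 -m handwheel '[[-0.0357,0.0045,-0.0029,0,0,0,0.055],[-0.0357,0.0045,-0.0029,0,0,0,0.055],[-0.0357,0.0045,-0.0029,0,0,0,0.055],[-0.0357,0.0045,-0.0029,0,0,0,0.055],[0,0,0,0,0,0,0.055],[0,0,0,0,0,0,0.055]]'
python3 -c "
from st import *
go(G-100*tz,Rt(1));go(G,Rt(1));print(r.sense()['joint_pos'].round(1))"
```

```text
time: 1.43
tool_pos: [370.3, 287.4, 171.2]
tcp_rot: [179.9, -20.1, 108.1]
ft_force: [0.6, 0.4, 0.1]
finger_gap: 55.2
grip_force: 0.0
time: 1.93
tool_pos: [430.3, 161.9, 132.8]
tcp_rot: [-180.0, -20.1, 107.8]
ft_force: [-0.4, -0.3, -0.1]
finger_gap: 54.9
grip_force: 0.0
shift mm [ 1.  -1.9  0.6] | 2.3  rot deg [ 0.03 -0.12 -0.19] 0.2
shift mm [  0.8  -2.  100.6] | 100.6  rot deg [ 0.03 -0.12 -0.19] 0.2
[ -0.3  -6.5 114.2  19.4  79.4 -23. ]
```

```bash
python3 -m handwheel '[[0,-0.002,0.016,0,0,-0.2,0.055],[0,0,0.016,0,0,0,0.055],[0,0,0.016,0,0,0,0.055],[0,0,0.016,0,0,0,0.055],[0,0,0.013,0,0,0,0.055],[0,0,0.012,0,0,0,0.055],[0,0,0.011,0,0,0,0.055],[0,0,0,0,0,0,0.055]]'
python3 -c "
from st import *
go(G,Rt(1))
p,d=r.snapshot('top');q,_=r.snapshot('side')
a=cv2.resize(p[185:260,195:305],(440,300),interpolation=3);b=cv2.resize(q[110:210,230:330],(300,300),interpolation=3)
cv2.imwrite('pics/grasp.png',np.hstack([a,b]))"
```

```text
time: 2.6
tool_pos: [415.6, 196.6, 38.0]
tcp_rot: [-180.0, -20.1, 108.4]
ft_force: [-0.8, -0.3, -0.4]
finger_gap: 55.1
grip_force: 0.0
shift mm [-1.9  1.4 -1.4] | 2.7  rot deg [-0.14 -0.14  0.28] 0.3
```

View pics/grasp.png

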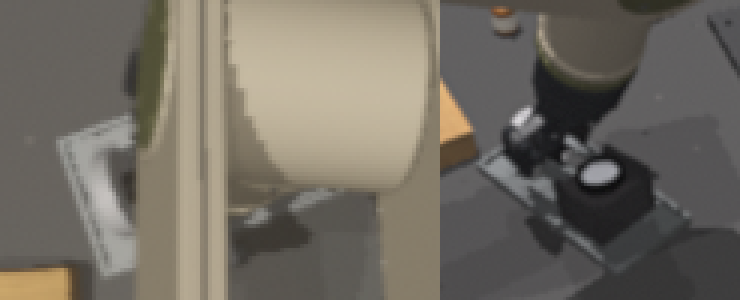

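The side view (right half) shows the fingers straddling the holder at crop (545,150) and the ring clear at (600,172). Now I close the fingers.

```bash
python3 -m handwheel '[[0,0,0,0,0,0,0.03],[0,0,0,0,0,0,0.022],[0,0,0,0,0,0,0.01],[0,0,0,0,0,0,0.01],[0,0,0,0,0,0,0.01],[0,0,0,0,0,0,0.01]]' 60
python3 -m handwheel '[[-0.002,0,-0.005,0,0,0,0.01],[-0.004,0,-0.01,0,0,0,0.01],[-0.004,0,-0.01,0,0,0,0.01],[-0.007,0,-0.019,0,0,0,0.01],[-0.007,0,-0.019,0,0,0,0.01],[-0.007,0,-0.019,0,0,0,0.01],[-0.007,0,-0.019,0,0,0,0.01],[-0.007,0,-0.019,0,0,0,0.01]]'
python3 -c "
from h import *
s=r.sense();print(s['joint_pos'].round(1),s['ft_force'],s['wrist_torque'])"
```

```text
time: 3.2
tool_pos: [418.3, 195.4, 40.7]
tcp_rot: [179.8, -20.1, 108.3]
ft_force: [-2.7, -1.8, 4.0]
finger_gap: 18.4
grip_force: 58.3
time: 3.87
tool_pos: [444.2, 114.6, 138.6]
tcp_rot: [179.8, -20.0, 108.3]
ft_force: [1.3, 0.4, -3.4]
finger_gap: 18.3
grip_force: 58.7
[ -5.9  -5.2 112.3  18.5  81.6 -28.3] [ 1.30460184  0.35281581 -3.44920795] [-0.38098828 -0.14309036 -0.05303436]
```

```bash
cat >> st.py <<'E'
def Rup(ang,al,sg=1,tz0=None):
    "tool heading ang deg, pointing down al deg, ty horizontal"
    c=np.radians(ang);hd=np.array([np.cos(c),np.sin(c),0]);al=np.radians(al)
    tz=hd*np.cos(al)-Z*np.sin(al); ty=sg*np.array([-hd[1],hd[0],0])
    return R.from_matrix(np.stack([np.cross(ty,tz),ty,tz],1))
E
python3 -c "
from st import *
go([530,-80,140],Rup(-45,30)); go([530,-80,140],Rup(-72,30))"
```

```text
shift mm [-198.4   20.7  -73.7] | 212.7  rot deg [ -9.73 -78.43 -27.37] 83.6
shift mm [-198.4   20.7  -73.7] | 212.7  rot deg [  0.28 -80.04   0.15] 80.0
```

```bash
python3 -m handwheel '[[-0.02,0.002,-0.009,0,0,0,0.01],[-0.03,0.003,-0.012,0,0,0,0.01],[-0.033,0.0035,-0.0123,0,0,0,0.01],[-0.033,0.0035,-0.0123,0,0,0,0.01],[-0.033,0.0035,-0.0123,0,0,0,0.01],[-0.03,0.003,-0.01,0,0,0,0.01],[-0.019,0.002,-0.005,0,0,0,0.01],[0,0,0,0,0,0,0.01]]'
python3 -m handwheel '[[0,0,0,-0.4,-3.27,-1.14,0.01],[0,0,0,-0.81,-6.54,-2.28,0.01],[0,0,0,-0.81,-6.54,-2.28,0.01],[0,0,0,-0.81,-6.54,-2.28,0.01],[0,0,0,-0.81,-6.54,-2.28,0.01],[0,0,0,-0.81,-6.54,-2.28,0.01]]'
python3 -c "
from st import *
print(r.sense()['joint_pos'].round(1));go([530,-80,140],Rup(-45,30))"
```

```text
time: 4.53
tool_pos: [530.7, -82.8, 138.1]
tcp_rot: [179.8, -19.9, 108.1]
ft_force: [0.8, 0.2, -4.4]
finger_gap: 18.4
grip_force: 59.0
time: 5.03
tool_pos: [529.8, -78.1, 139.4]
tcp_rot: [174.7, 16.9, 119.0]
ft_force: [-0.1, -0.1, -3.7]
finger_gap: 18.3
grip_force: 59.2
[ -7.3 -10.  116.1 -11.9  60.  -32.4]
shift mm [-1.9 -0.7 -0.1] | 2.0  rot deg [ -5.14 -42.16 -14.78] 45.0
```

```bash
python3 -m handwheel '[[0,0,0,-0.81,-6.54,-2.28,0.01],[0,0,0,-0.81,-6.54,-2.28,0.01],[0,0,0,-0.81,-6.54,-2.28,0.01],[0,0,0,-0.81,-6.54,-2.28,0.01],[0,0,0,-0.81,-6.54,-2.28,0.01],[0,0,0,-0.81,-6.54,-2.28,0.01],[0,0,0,-0.3,-2.9,-1.1,0.01],[0,0,0,0,0,0,0.01]]'
python3 -c "
from st import *
s=r.sense();print(s['joint_pos'].round(1),s['wrist_torque']);go([530,-80,140],Rup(-45,30))
p,d=r.snapshot('top');q,_=r.snapshot('side')
uv=proj('top',[530,-80,60]).astype(int);us=proj('side',[530,-80,60]).astype(int);print(uv,us)
f=lambda i,c:cv2.resize(i[max(c[1]-50,0):c[1]+50,c[0]-60:c[0]+60],(400,333),interpolation=3)
cv2.imwrite('pics/up.png',np.hstack([f(p,uv),f(q,us)]))"
```

```text
time: 5.7
tool_pos: [526.1, -79.0, 134.3]
tcp_rot: [-179.9, 57.8, 134.3]
ft_force: [-0.0, 0.3, -4.5]
finger_gap: 18.1
grip_force: 59.3
[ 13.6 -12.8 136.6 -74.5  49.1  18.9] [ 0.71187073  0.6495561  -0.04825838]
shift mm [-6.6  2.1 -0.1] | 7.0  rot deg [-0.65 -2.21 -0.34] 2.3
[347 179] [357 210]
```

View pics/up.png

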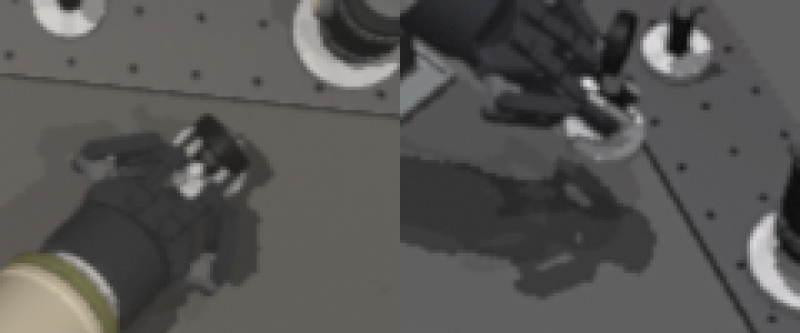

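```bash
python3 -c "
from st import *
go([530,-160,140],Rup(-45,30))
print(Rup(-45,30).inv().apply([0,0,-80]))"
```

```text
shift mm [-34.7 -55.1  48.3] | 81.1  rot deg [-0.63 -2.32 -0.59] 2.5
[69.2820323  0.        40.       ]
```

```bash
python3 -m handwheel '[[-0.0055,-0.009,0.0075,0,0,0,0.01],[-0.0075,-0.012,0.0105,-0.1,-0.4,-0.1,0.01],[-0.0075,-0.012,0.0105,-0.1,-0.4,-0.1,0.01],[-0.007,-0.011,0.01,-0.1,-0.4,-0.1,0.01],[-0.007,-0.011,0.01,-0.1,-0.5,-0.1,0.01],[0,0,0,-0.2,-0.6,-0.2,0.01],[0,0,0,0,0,0,0.01]]'
python3 -m handwheel '[[0.0087,0,0.005,0,0,0,0.01],[0.013,0,0.0075,0,0,0,0.01],[0.013,0,0.0075,0,0,0,0.01],[0.013,0,0.0075,0,0,0,0.01],[0.013,0,0.0075,0,0,0,0.01],[0.0087,0,0.005,0,0,0,0.01],[0,0,0,0,0,0,0.01]]'
python3 -c "
from st import *
s=r.sense();print(s['joint_pos'].round(1),s['wrist_torque'],s['ft_force']);go([530,-160,50],Rup(-45,30))"
```

```text
time: 6.38
tool_pos: [527.0, -159.3, 155.7]
tcp_rot: [179.7, 58.9, 134.5]
ft_force: [-0.3, -0.2, -4.0]
finger_gap: 18.1
grip_force: 59.5
time: 6.97
tool_pos: [510.7, -148.4, 106.3]
tcp_rot: [-179.5, 55.1, 135.2]
ft_force: [-0.5, -0.1, -4.3]
finger_gap: 18.2
grip_force: 59.6
[  0.5 -16.7 141.7 -76.5  37.3  13.5] [0.57824793 0.67584733 0.03018966] [-0.45229761 -0.07596372 -4.27764818]
shift mm [33.7  5.8 50. ] | 60.6  rot deg [-0.37 -4.86  0.13] 4.9
```

Joints 3 and 4 are close to their limits with this heading. I'll turn the tool to heading -100 degrees so the wrist sits farther out, and set the stand down there. The second grip can then be from straight above on the outside of the ring, which clears everything.

```bash
python3 -c "
from st import *
go([480,-110,140],Rup(-45,30));go([480,-110,140],Rup(-100,30))
R0=R.from_euler('xyz',r.sense()['tcp_rot'],degrees=True); print(R0.inv().apply([0,0,1]))"
```

```text
shift mm [  0.3   5.  -59.4] | 59.7  rot deg [-0.37 -4.86  0.13] 4.9
shift mm [  0.3   5.  -59.4] | 59.7  rot deg [46.07 -4.33 29.61] 54.9
[-0.8205773  -0.00535554 -0.57151047]
```

```bash
python3 -m handwheel '[[0,0.001,-0.01,0,0,0,0.01],[0,0.001,-0.017,0,0,0,0.01],[0,0.001,-0.017,0,0,0,0.01],[0,0.001,-0.01,0,0,0,0.01],[0,0,-0.006,2.8,-0.3,1.8,0.01],[0,0,0,5.7,-0.55,3.65,0.01],[0,0,0,5.7,-0.55,3.65,0.01],[0,0,0,5.7,-0.55,3.65,0.01]]'
python3 -m handwheel '[[0,0,0,5.7,-0.55,3.65,0.01],[0,0,0,5.7,-0.55,3.65,0.01],[0,0,0,5.7,-0.55,3.65,0.01],[0,0,0,5.7,-0.55,3.65,0.01],[0,0,0,2.8,-0.3,1.8,0.01],[0,0,0,0,0,0,0.01]]'
python3 -c "
from st import *
s=r.sense();print(s['joint_pos'].round(1),s['wrist_torque'],s['ft_force']);go([480,-110,140],Rup(-100,30))"
```

```text
time: 7.63
tool_pos: [488.2, -107.7, 143.7]
tcp_rot: [-178.6, 57.5, 111.7]
ft_force: [0.6, -0.9, -4.0]
finger_gap: 18.2
grip_force: 59.8
time: 8.13
tool_pos: [489.9, -108.5, 142.9]
tcp_rot: [179.9, 60.2, 80.1]
ft_force: [-0.0, -0.0, -4.2]
finger_gap: 18.2
grip_force: 59.8
[ 14.   21.4 100.8 -52.6  91.8  39.2] [ 0.90122762 -0.19927819  0.02629301] [-0.00897201 -0.00853398 -4.20959014]
shift mm [ 0.9 -9.5  4.2] | 10.4  rot deg [0.19 0.19 0.07] 0.3
```

```bash
python3 -m handwheel '[[0.009,0,0.005,0,0,0,0.01],[0.015,0,0.0087,0,0,0,0.01],[0.017,0,0.0098,0,0,0,0.01],[0.017,0,0.0098,0,0,0,0.01],[0.009,0,0.005,0,0,0,0.01],[0.005,0,0.003,0,0,0,0.01],[0,0,0,0,0,0,0.01],[0,0,0,0,0,0,0.01]]'
python3 -m handwheel '[[0.0026,0,0.0015,0,0,0,0.01],[0.0017,0,0.001,0,0,0,0.01],[0,0,0,0,0,0,0.01]]'
python3 -c "
from st import *
s=r.sense();print(s['joint_pos'].round(1),s['tool_pos'],s['tcp_rot'])
p,d=r.snapshot('side');C=cloud('side',d);m=(np.linalg.norm(C[...,:2]-[488,-108],axis=-1)<32)&(p.min(-1)>110)&(d>0)&(C[...,2]<40)
print(m.sum(),np.percentile(C[m][:,2],[2,50,98]))
us=proj('side',[488,-108,40]).astype(int);c=us
cv2.imwrite('pics/low.png',cv2.resize(p[c[1]-50:c[1]+40,c[0]-60:c[0]+60],(600,450),interpolation=3))"
```

```text
time: 8.8
tool_pos: [488.0, -108.8, 60.4]
tcp_rot: [-179.9, 60.2, 80.5]
ft_force: [-0.4, -0.2, -4.5]
finger_gap: 18.0
grip_force: 59.8
time: 9.05
tool_pos: [488.2, -108.7, 55.3]
tcp_rot: [-180.0, 60.2, 80.4]
ft_force: [-0.1, 0.1, -4.1]
finger_gap: 18.1
grip_force: 59.8
[ 14.   30.8 100.  -52.8  86.5  46. ] [ 488.162868   -108.74690823   55.30708405] [-179.98566096   60.19763825   80.40522929]
128 [26.09335522 29.08720153 32.63687417]
```

View pics/low.png

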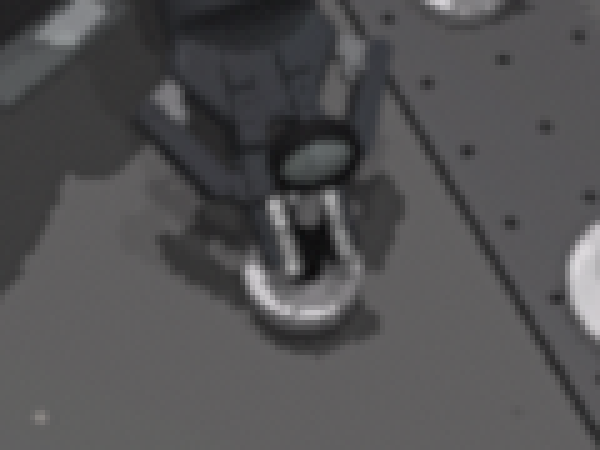

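The stand is held upright with the foot at crop (300,290), its underside about 14 mm above the bench.

```bash
python3 -m handwheel '[[0.0035,0,0.002,0,0,0,0.01],[0.0035,0,0.002,0,0,0,0.01],[0.0017,0,0.001,0,0,0,0.01],[0,0,0,0,0,0,0.01]]'
for i in 1; do python3 -m handwheel '[[0.0009,0,0.0005,0,0,0,0.01],[0.0009,0,0.0005,0,0,0,0.01],[0,0,0,0,0,0,0.01]]'; python3 -m handwheel '[[0.0009,0,0.0005,0,0,0,0.01],[0.0009,0,0.0005,0,0,0,0.01],[0,0,0,0,0,0,0.01]]'; done
```

```text
time: 9.43
tool_pos: [487.4, -108.9, 44.3]
tcp_rot: [-179.8, 60.2, 80.6]
ft_force: [-0.4, 0.6, -4.9]
finger_gap: 18.3
grip_force: 59.8
time: 9.68
tool_pos: [487.8, -108.8, 42.8]
tcp_rot: [-179.9, 60.2, 80.5]
ft_force: [-0.1, 0.5, -4.0]
finger_gap: 18.1
grip_force: 59.8
time: 9.93
tool_pos: [488.0, -108.9, 41.0]
tcp_rot: [-179.9, 60.2, 80.5]
ft_force: [-0.6, 0.5, -3.1]
finger_gap: 17.6
grip_force: 59.8
```

```bash
python3 -m handwheel '[[0.0009,0,0.0005,0,0,0,0.01],[0,0,0,0,0,0,0.01]]'; python3 -m handwheel '[[0.0009,0,0.0005,0,0,0,0.01],[0,0,0,0,0,0,0.01]]'
```

```text
time: 10.1
tool_pos: [488.0, -109.1, 40.8]
tcp_rot: [-180.0, 60.3, 80.4]
ft_force: [-2.7, -1.2, 5.3]
finger_gap: 18.2
grip_force: 60.0
time: 10.27
tool_pos: [487.9, -109.3, 40.6]
tcp_rot: [-180.0, 60.4, 80.3]
ft_force: [-4.2, -0.8, 10.3]
finger_gap: 18.2
grip_force: 60.2
```

```bash
python3 -m handwheel '[[-0.0005,0,-0.0003,0,0,0,0.022],[0,0,0,0,0,0,0.03],[0,0,0,0,0,0,0.04],[0,0,0,0,0,0,0.05],[0,0,0,0,0,0,0.05],[0,0,0,0,0,0,0.05]]'
python3 -m handwheel '[[0,0,-0.008,0,0,0,0.05],[0,0,-0.016,0,0,0,0.05],[0,0,-0.03,0,0,0,0.06],[0,0,-0.03,0,0,0,0.06],[0,0,-0.035,0,0,0,0.06],[0,0,-0.035,0,0,0,0.06],[-0.02,0,-0.02,0,0,0,0.06],[-0.035,0,0,0,0,0,0.06]]'
python3 -m handwheel '[[-0.035,0,0,0,0,0,0.06],[-0.035,0,0,0,0,0,0.06],[-0.02,0,0,0,0,0,0.06]]'
python3 - <<'E'
from st import *
s=r.sense();print(s['joint_pos'].round(1))
p,d=r.snapshot('top');np.save('top1.npy',d);cv2.imwrite('pics/top1.png',p)
p2,d2=r.snapshot('side');np.save('side1.npy',d2);cv2.imwrite('pics/side1.png',p2)
f=lambda n,i,z:(lambda c:cv2.resize(i[c[1]-45:c[1]+45,c[0]-60:c[0]+60],(400,300),interpolation=3))(proj(n,[485,-108,z]).astype(int))
cv2.imwrite('pics/bench.png',np.hstack([f('top',p,60),f('side',p2,60)]))
print(proj('top',[485,-108,60]),proj('side',[485,-108,60]))
E
```

```text
time: 10.77
tool_pos: [487.9, -108.8, 39.3]
tcp_rot: [-179.9, 60.2, 80.5]
ft_force: [1.3, 0.2, 0.1]
finger_gap: 49.9
grip_force: 0.0
time: 11.43
tool_pos: [509.5, 18.4, 174.6]
tcp_rot: [-179.9, 60.1, 80.8]
ft_force: [1.5, -1.1, 0.4]
finger_gap: 60.2
grip_force: 0.0
time: 11.68
tool_pos: [501.9, -30.4, 256.1]
tcp_rot: [179.6, 60.1, 80.1]
ft_force: [0.1, 0.4, 1.0]
finger_gap: 59.9
grip_force: 0.0
[ 20.9  17.1  92.4 -50.5 104.3  33.1]
[359.14169284 197.23222004] [347.79249953 225.81862665]
```

View pics/bench.png

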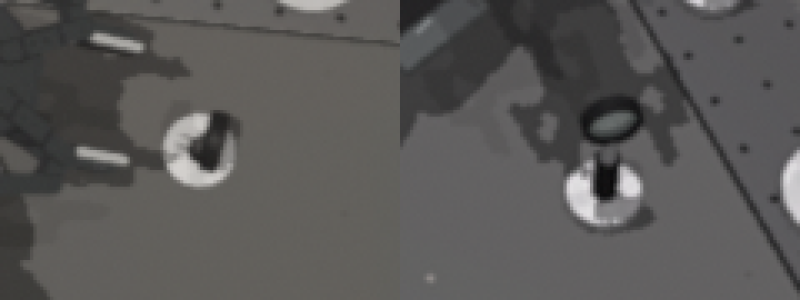

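The bench picture shows the stand upright at about (485,-110). Left half: foot at (200,150), ring edge-on at (215,135). Right half: lens at (612,122). I'll measure it exactly, along with the iris.

```bash
cat > meas.py <<'E'
from h import *
from scipy.optimize import least_squares
def foot(n,p,d,c,zt,rad=28):
    "foot circle fit: bright pixels cast on plane zt, outer hull"
    uv=proj(n,[*c,zt]).astype(int); g=p.min(-1).astype(int); C=cloud(n,d)
    v,u=np.mgrid[:400,:640]; f,cx,cy,M,t=cam(n)
    dr=np.stack([(u-cx)/f,(v-cy)/f,np.ones_like(u)*1.],-1)@M; o=-M.T@t
    X=o+dr*((zt-o[2])/dr[...,2])[...,None]
    m=(np.linalg.norm(X[...,:2]-c,axis=-1)<rad+8)&(g>115)&(C[...,2]<zt+14)
    k,l,st,_=cv2.connectedComponentsWithStats(m.astype(np.uint8));m=l==1+st[1:,4].argmax()
    h=cv2.convexHull(X[m][:,:2].astype(np.float32))[:,0]
    s=least_squares(lambda x:np.linalg.norm(h-x[:2],axis=1)-rad+.8,c,loss="soft_l1",f_scale=1)
    return s.x.round(1),np.abs(s.fun).mean().round(2)
def ring(n,p,d,c,z0,z1,rad=30):
    C=cloud(n,d);m=(np.linalg.norm(C[...,:2]-c,axis=-1)<rad)&(C[...,2]>z0)&(C[...,2]<z1)&(d>0)
    Q=C[m];q=Q[:,:2];w=np.linalg.eigh(np.cov(q.T))[1][:,1]
    return m.sum(),q.mean(0).round(1),(q.min(0)+q.max(0))/2,np.degrees(np.arctan2(w[1],w[0])).round(1),Q[:,2].max().round(1)
E
python3 - <<'E'
from meas import *
for n in("top","side"):
    p0=cv2.imread(f"pics/{n}0.png");d0=np.load(f"{n}0.npy");p=cv2.imread(f"pics/{n}1.png");d=np.load(f"{n}1.npy")
    print(n,"lens",foot(n,p,d,(487,-109),12),ring(n,p,d,(487,-109),80,126))
    print(n,"iris",foot(n,p0,d0,(665,15.5),24.7),ring(n,p0,d0,(665,15.5),93,140))
    print(n,"screen",foot(n,p0,d0,(691,221),24.7),ring(n,p0,d0,(691,221),80,165,56))
    print(n,"lamp",foot(n,p0,d0,(636,-200.5),24.7,45))
E
```

```text
top lens (array([ 488.6, -111.1]), np.float64(1.0)) (np.int64(117), array([ 488.9, -109.2]), array([ 489.59726997, -109.44218778]), np.float64(166.2), np.float64(125.7))
top iris (array([664.9,  15.6]), np.float64(1.15)) (np.int64(97), array([662.8,  15.2]), array([665.75372501,  15.90699194]), np.float64(172.5), np.float64(139.5))
top screen (array([692.9, 221.3]), np.float64(1.45)) (np.int64(462), array([691.1, 219.9]), array([691.95921653, 220.56061268]), np.float64(172.3), np.float64(165.0))
top lamp (array([ 636.6, -200.8]), np.float64(0.68))
side lens (array([ 486.1, -109.5]), np.float64(1.11)) (np.int64(227), array([ 484.6, -112.9]), array([ 484.39452489, -111.97827796]), np.float64(163.3), np.float64(124.2))
side iris (array([662.4,  17.9]), np.float64(0.98)) (np.int64(193), array([659.9,  11.9]), array([660.552861 ,  14.9853347]), np.float64(170.0), np.float64(139.5))
side screen (array([690.6, 226. ]), np.float64(0.9)) (np.int64(792), array([687.2, 219.7]), array([688.09126077, 220.23364248]), np.float64(172.5), np.float64(165.0))
side lamp (array([ 634.2, -198.5]), np.float64(0.69))
```

```bash
python3 -c "
from st import *
D=lambda y:R.from_euler('xyz',[180,0,y],degrees=True)
go([488,-110,200],D(77))"
```

```text
shift mm [ 8.5 -1.3 98.3] | 98.6  rot deg [ 2.07 60.01  2.85] 60.1
```

```bash
python3 -m handwheel '[[0,0,0,0.2,4,0.2,0.06],[0,0,0,0.2,6.7,0.3,0.06],[0,0,0,0.2,6.7,0.3,0.06],[0,0,0,0.2,6.7,0.3,0.06],[0,0,0,0.2,6.7,0.3,0.06],[0,0,0,0.2,6.7,0.3,0.06],[0,0,0,0.2,6.7,0.3,0.06],[0,0,0,0.2,6.7,0.3,0.06]]'
python3 -m handwheel '[[0,0,0,0.4,6.7,0.5,0.06],[0,0,0,0.1,2.5,0.1,0.06],[0,0,0,0,0,0,0.06]]'
python3 -c "
from st import *
D=lambda y:R.from_euler('xyz',[180,0,y],degrees=True)
print(r.sense()['joint_pos'].round(1));go([488,-110,200],D(77))"
```

```text
time: 12.45
tool_pos: [502.0, -29.0, 252.8]
tcp_rot: [179.9, 8.9, 77.8]
ft_force: [-0.8, -0.9, -1.0]
finger_gap: 59.8
grip_force: 0.0
time: 12.7
tool_pos: [501.2, -31.4, 252.0]
tcp_rot: [-179.5, -0.1, 76.9]
ft_force: [-0.4, -0.1, -0.7]
finger_gap: 60.2
grip_force: 0.0
[ -9.5  -7.4 100.    0.1  87.9   3.6]
shift mm [-79.6   5.4  51.8] | 95.1  rot deg [-0.49 -0.05 -0.12] 0.5
```

```bash
python3 -m handwheel '[[-0.027,0.0018,0.01,-0.4,0,0,0.06],[-0.027,0.0018,0.02,0,0,0,0.06],[-0.0256,0.0018,0.022,0,0,0,0.06],[0,0,0,0,0,0,0.06],[0,0,0,0,0,0,0.06]]'
python3 -c "
from st import *
D=lambda y:R.from_euler('xyz',[180,0,y],degrees=True)
go([488.2,-110,101],D(77))"
```

```text
time: 13.12
tool_pos: [487.3, -109.1, 197.6]
tcp_rot: [-179.6, 0.2, 77.0]
ft_force: [-0.1, 0.2, 0.6]
finger_gap: 60.0
grip_force: 0.0
shift mm [-0.5  1.7 96.6] | 96.6  rot deg [-0.36  0.15 -0.01] 0.4
```

```bash
python3 -m handwheel '[[0,0.001,0.016,-0.3,0,0,0.06],[0,0,0.025,0,0,0,0.06],[0,0,0.025,0,0,0,0.06],[0,0,0.016,0,0,0,0.06],[0,0,0.01,0,0,0,0.06],[0,0,0.004,0,0,0,0.06],[0,0,0,0,0,0,0.06]]'
python3 -m handwheel '[[0,0,0,0,0,0,0.054],[0,0,0,0,0,0,0.05],[0,0,0,0,0,0,0.047],[0,0,0,0,0,0,0.045],[0,0,0,0,0,0,0.043],[0,0,0,0,0,0,0.035],[0,0,0,0,0,0,0.03],[0,0,0,0,0,0,0.03]]' 50
```

```text
time: 13.7
tool_pos: [489.8, -109.2, 103.6]
tcp_rot: [179.8, 0.1, 77.1]
ft_force: [-0.5, 0.1, -0.6]
finger_gap: 60.0
grip_force: 0.0
time: 14.37
tool_pos: [489.9, -110.4, 105.0]
tcp_rot: [179.7, 0.1, 77.0]
ft_force: [-5.6, 1.6, 8.9]
finger_gap: 41.6
grip_force: 50.1
```

```bash
python3 -m handwheel '[[0,0,-0.003,0,0,0,0.03],[0,0,-0.006,0,0,0,0.03],[0,0,-0.01,0,0,0,0.03],[0,0,-0.02,0,0,0,0.03],[0,0,-0.02,0,0,0,0.03],[0,0,-0.01,0,0,0,0.03],[0,0,0,0,0,0,0.03],[0,0,0,0,0,0,0.03]]'
python3 -c "
from meas import *
s=r.sense();print(s['tool_pos'],s['tcp_rot'],s['wrist_torque'])
D=lambda y:R.from_euler('xyz',[180,0,y],degrees=True)
from st import go
go(s['tool_pos']+np.array([187,206,0]),D(82.4))
for n in('top','side'):
    p,d=r.snapshot(n);C=cloud(n,d)
    m=(np.linalg.norm(C[...,:2]-s['tool_pos'][:2],axis=-1)<35)&(d>0)&(C[...,2]>62)&(C[...,2]<92)&(p.min(-1)>110)
    print(n,m.sum(),np.percentile(C[m][:,2],[5,50,95]) if m.sum() else '')
p,d=r.snapshot('side');c=proj('side',[489,-110,110]).astype(int)
cv2.imwrite('pics/lift.png',cv2.resize(p[c[1]-50:c[1]+50,c[0]-60:c[0]+60],(600,500),interpolation=3))"
```

```text
time: 15.03
tool_pos: [489.9, -110.2, 173.3]
tcp_rot: [179.7, 0.1, 77.0]
ft_force: [-0.5, -0.2, -3.6]
finger_gap: 41.6
grip_force: 51.6
[ 489.88741008 -110.18956117  173.33428064] [1.79682087e+02 1.32471123e-01 7.70140312e+01] [0.01593117 0.04496868 0.03341743]
shift mm [2.428e+02 1.359e+02 2.000e-01] | 278.2  rot deg [ 0.31  0.15 -5.39] 5.4
top 9 [80.18504826 82.60215524 87.76280629]
side 241 [79.09919279 81.51097964 84.2378018 ]
```

View pics/lift.png

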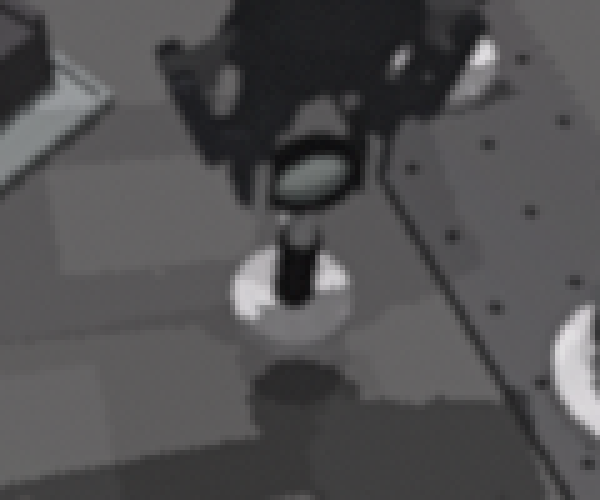

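The lens hangs vertical, gripped by the ring rim (crop (315,170)), with its foot about 68 mm up. I'll travel along the board first, then across it.

```bash
python3 -m handwheel '[[0.008,0,0,0.1,0,-1.8,0.03],[0.018,0,0,0.1,0.1,-1.8,0.03],[0.028,0,0,0.1,0,-1.8,0.03],[0.033,0,0,0,0,0,0.03],[0.034,0,0,0,0,0,0.03],[0.034,0,0,0,0,0,0.03],[0.03,0,0,0,0,0,0.03],[0.022,0,0,0,0,0,0.03]]'
python3 -m handwheel '[[0.014,0,0,0,0,0,0.03],[0.008,0.005,0,0,0,0,0.03],[0,0.015,0,0,0,0,0.03],[0,0.026,0,0,0,0,0.03],[0,0.03,0,0,0,0,0.03],[0,0.03,0,0,0,0,0.03],[0,0.026,0,0,0,0,0.03],[0,0.016,0,0,0,0,0.03]]'
python3 -m handwheel '[[0,0.008,0,0,0,0,0.03],[0,0.002,0,0,0,0,0.03],[0,0,0,0,0,0,0.03],[0,0,0,0,0,0,0.03]]'
python3 - <<'E'
from meas import *
s=r.sense();print(s['tool_pos'],s['tcp_rot'],s['wrist_torque'])
from st import go
go([489.9+187,-110.2+206,173.3],R.from_euler('xyz',[180,0,82.4],degrees=True))
for n in("top","side"):
    p,d=r.snapshot(n); cv2.imwrite(f"pics/{n}2.png",p);np.save(f"{n}2.npy",d)
    try: print(n,"iris",foot(n,p,d,(664,16),24.7),"lens",foot(n,p,d,(676,95),80),ring(n,p,d,(676,95),150,200))
    except Exception as e: print(n,e)
E
```

```text
time: 15.85
tool_pos: [518.9, 97.9, 171.7]
tcp_rot: [-179.8, -0.0, 82.6]
ft_force: [-0.1, -0.4, -3.5]
finger_gap: 41.2
grip_force: 51.7
time: 16.52
tool_pos: [671.2, 96.0, 171.2]
tcp_rot: [-179.9, 0.1, 82.4]
ft_force: [0.3, -0.1, -3.8]
finger_gap: 41.7
grip_force: 52.2
time: 16.85
tool_pos: [678.4, 95.6, 171.6]
tcp_rot: [-179.8, 0.0, 82.4]
ft_force: [-0.4, -0.7, -3.5]
finger_gap: 41.2
grip_force: 52.3
[678.37607455  95.59344985 171.57877593] [-1.79827477e+02  4.75232876e-02  8.24319769e+01] [ 0.01477516 -0.02210496 -0.03668116]
shift mm [ 0.  -1.5 -1.7] | 2.3  rot deg [-0.17  0.05  0.03] 0.2
top iris (array([664.8,  13.7]), np.float64(3.09)) lens (array([676.5, 109.7]), np.float64(3.97)) (np.int64(7), array([652.2,  91.1]), array([652.42729129,  91.07994555]), np.float64(148.0), np.float64(183.0))
side iris (array([661.6,  16.1]), np.float64(1.43)) lens (array([679.4,  99.4]), np.float64(3.71)) (np.int64(293), array([677.7,  90.8]), array([674.69823066,  92.18817825]), np.float64(176.1), np.float64(199.3))
```

```bash
python3 -m handwheel '[[0,-0.001,0.005,-0.1,0,0,0.03],[0,0,0.009,0,0,0,0.03],[0,0,0.01,0,0,0,0.03],[0,0,0.01,0,0,0,0.03],[0,0,0.007,0,0,0,0.03],[0,0,0.003,0,0,0,0.03],[0,0,0,0,0,0,0.03],[0,0,0,0,0,0,0.03]]'
python3 - <<'E'
from meas import *
s=r.sense();print(s['tool_pos'],s['ft_force'])
p,d=r.snapshot("side")
for z in (32,36): print("lens",z,foot("side",p,d,(676,95),z))
C=cloud("side",d);m=(np.linalg.norm(C[...,:2]-[676,95],axis=-1)<30)&(p.min(-1)>115)&(C[...,2]<60);print(np.percentile(C[m][:,2],[5,50,95]))
m=(np.linalg.norm(C[...,:2]-[662,17],axis=-1)<30)&(p.min(-1)>115)&(C[...,2]<60);print("iris",np.percentile(C[m][:,2],[5,50,95]),foot("side",p,d,(662,17),24.7))
c=proj("side",[672,60,60]).astype(int);cv2.imwrite('pics/pre.png',cv2.resize(p[c[1]-60:c[1]+50,c[0]-70:c[0]+70],(700,550),interpolation=3))
E
```

```text
time: 17.62
tool_pos: [677.9, 95.8, 128.1]
tcp_rot: [-180.0, 0.0, 82.4]
ft_force: [0.6, -0.8, -3.2]
finger_gap: 41.7
grip_force: 52.3
[677.90663338  95.79080051 128.09697517] [ 0.60142599 -0.7871225  -3.24484555]
lens 32 (array([678.2, 100.9]), np.float64(2.86))
lens 36 (array([676. ,  98.1]), np.float64(2.95))
[35.04996946 37.76618842 41.09133813]
iris [23.7514585  26.65816911 29.13734892] (array([662. ,  16.2]), np.float64(1.45))
```

View pics/pre.png

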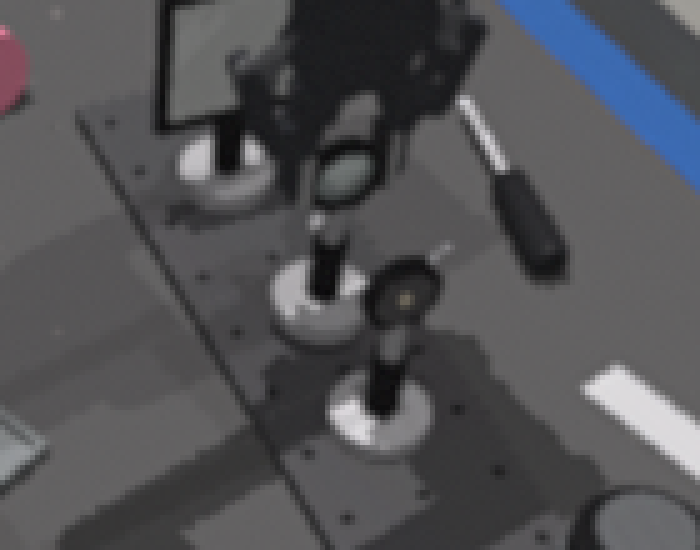

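The lens (350,172) hangs between the screen (210,65) and the iris (405,290), its foot about 11 mm above the board, clear of everything.

```bash
python3 -m handwheel '[[0,0,0.003,0,0,0,0.03],[0,0,0.003,0,0,0,0.03],[0,0,0.002,0,0,0,0.03],[0,0,0.001,0,0,0,0.03],[0,0,0,0,0,0,0.03]]'
python3 -m handwheel '[[0,0,0.001,0,0,0,0.03],[0,0,0,0,0,0,0.03]]'
python3 -m handwheel '[[0,0,0.0007,0,0,0,0.03],[0,0,0,0,0,0,0.03]]'
```

```text
time: 18.08
tool_pos: [677.8, 95.8, 119.0]
tcp_rot: [-180.0, 0.0, 82.4]
ft_force: [-0.3, 0.1, -4.4]
finger_gap: 41.9
grip_force: 52.3
time: 18.25
tool_pos: [678.0, 95.8, 118.4]
tcp_rot: [180.0, 0.0, 82.4]
ft_force: [-0.1, 1.2, -4.5]
finger_gap: 41.5
grip_force: 52.3
time: 18.42
tool_pos: [678.2, 95.8, 118.0]
tcp_rot: [180.0, 0.0, 82.4]
ft_force: [-0.1, 0.6, -4.1]
finger_gap: 41.6
grip_force: 52.3
```

```bash
python3 -m handwheel '[[0,0,0.0007,0,0,0,0.03],[0,0,0,0,0,0,0.03]]'
python3 -m handwheel '[[0,0,0.0007,0,0,0,0.03],[0,0,0,0,0,0,0.03]]'
```

```text
time: 18.58
tool_pos: [678.3, 95.9, 117.9]
tcp_rot: [179.9, 0.0, 82.4]
ft_force: [-3.2, 0.9, 2.1]
finger_gap: 41.7
grip_force: 52.9
time: 18.75
tool_pos: [678.4, 96.0, 117.9]
tcp_rot: [179.9, 0.0, 82.4]
ft_force: [-4.0, 0.4, 5.8]
finger_gap: 41.6
grip_force: 53.4
```

```bash
python3 -m handwheel '[[0,0,-0.0005,0,0,0,0.044],[0,0,0,0,0,0,0.048],[0,0,0,0,0,0,0.054],[0,0,0,0,0,0,0.06],[0,0,0,0,0,0,0.06]]'
python3 -m handwheel '[[0,0,-0.01,0,0,0,0.06],[0,0,-0.02,0,0,0,0.06],[0,0,-0.03,0,0,0,0.06],[0,0,-0.03,0,0,0,0.06],[0,-0.02,-0.03,0,0,0,0.06],[0,-0.035,-0.01,0,0,0,0.06],[0,-0.035,0,0,0,0,0.06],[0,-0.035,0,0,0,0,0.06]]'
python3 -m handwheel '[[0,-0.035,0,0,0,0,0.06],[0,-0.035,0,0,0,0,0.06],[0,-0.035,0,0,0,0,0.06],[0,-0.02,0,0,0,0,0.06]]'
cat > fin.py <<'E'
from meas import *
k=__import__('sys').argv[1]
for n in("top","side"):
    p,d=r.snapshot(n); cv2.imwrite(f"pics/{n}{k}.png",p);np.save(f"{n}{k}.npy",d)
    L=foot(n,p,d,(677,95.5),24.7);I=foot(n,p,d,(664,16),24.7);S=foot(n,p,d,(691,221),24.7);La=foot(n,p,d,(636,-200.5),24.7,45)
    u=S[0]-La[0];u=u/np.linalg.norm(u);w=L[0]-I[0]; a=L[0]-La[0]
    print(n,"lens",L,"iris",I,"scr",S,"lamp",La,"along",(w@u).round(1),"off iris",(w[0]*u[1]-w[1]*u[0]).round(1),"off lamp-screen",(a[0]*u[1]-a[1]*u[0]).round(1),"path",np.degrees(np.arctan2(u[0],u[1])).round(1))
    print("  ring lens",ring(n,p,d,(677,95.5),93,140),"iris",ring(n,p,d,(664,16),93,140))
E
python3 fin.py 3; python3 -c "
import cv2,numpy as np
p=cv2.imread('pics/top3.png')[85:165,190:330];q=cv2.imread('pics/side3.png')[75:205,320:420]
cv2.imwrite('pics/v3.png',np.hstack([cv2.resize(p,(525,300),interpolation=3),cv2.resize(q,(231,300),interpolation=3)]))"
```

```text
time: 19.17
tool_pos: [678.2, 95.7, 116.8]
tcp_rot: [180.0, 0.0, 82.4]
ft_force: [0.4, 0.6, -0.2]
finger_gap: 60.4
grip_force: 0.0
time: 19.83
tool_pos: [553.8, 112.4, 249.2]
tcp_rot: [179.8, -0.0, 82.4]
ft_force: [-0.6, 0.9, -0.1]
finger_gap: 60.1
grip_force: 0.0
time: 20.17
tool_pos: [427.6, 129.2, 247.4]
tcp_rot: [180.0, 0.0, 82.4]
ft_force: [0.3, 0.5, -0.1]
finger_gap: 60.1
grip_force: 0.0
top lens (array([677.5,  96.1]), np.float64(0.8)) iris (array([665.2,  15.7]), np.float64(0.91)) scr (array([692.9, 221.4]), np.float64(1.52)) lamp (array([ 636.9, -200.9]), np.float64(0.65)) along 81.3 off iris 1.6 off lamp-screen 1.2 path 7.6
  ring lens (np.int64(123), array([676.4,  94.6]), array([677.72051072,  94.97821971]), np.float64(167.4), np.float64(139.9)) iris (np.int64(97), array([663.1,  15.3]), array([666.22486483,  15.89588966]), np.float64(172.7), np.float64(138.1))
side lens (array([675.4,  98.3]), np.float64(1.03)) iris (array([662.3,  17.5]), np.float64(1.04)) scr (array([690. , 225.1]), np.float64(0.63)) lamp (array([ 634.2, -198.5]), np.float64(0.71)) along 81.8 off iris 2.4 off lamp-screen 2.1 path 7.5
  ring lens (np.int64(183), array([672.9,  93. ]), array([673.26631738,  95.23502448]), np.float64(166.9), np.float64(139.8)) iris (np.int64(192), array([659.5,  11.9]), array([660.47795845,  14.29927324]), np.float64(170.1), np.float64(138.5))
```

View pics/v3.png

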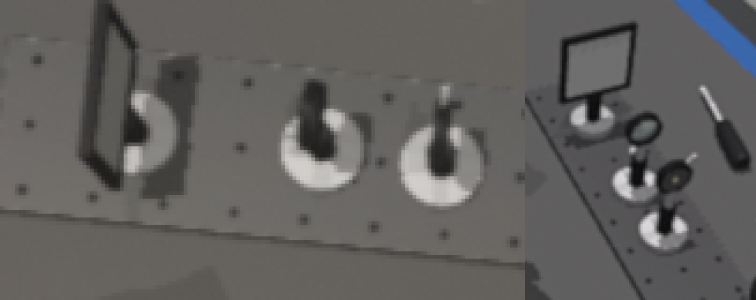

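The lens stands between the screen and the iris; it reads about 1.5 mm off the path towards +x, and its yaw may be a few degrees out. I'll fit the face planes of the lens, iris and screen for yaw and tilt.

```bash
cat > pl.py <<'E'
from meas import *
k=__import__('sys').argv[1]
def fit(n,d,c,z0,z1,rad,near=16):
    C=cloud(n,d);u=np.array([.131,.991]);X=C[...,:2]-c
    m=(abs(X@u)<near)&(abs(X@np.array([.991,-.131]))<rad)&(C[...,2]>z0)&(C[...,2]<z1)&(d>0);Q=C[m]
    rng=np.random.default_rng(0);best=None
    for _ in range(400):
        a=Q[rng.choice(len(Q),3,False)];w=np.cross(a[1]-a[0],a[2]-a[0]);w/=np.linalg.norm(w)+1e-9
        s=abs((Q-a[0])@w)<1.5
        if best is None or s.sum()>best.sum():best=s
    q=Q[best];nv=np.linalg.svd(q-q.mean(0))[2][2];nv*=np.sign(nv[1])
    return len(Q),best.sum(),"yaw",np.degrees(np.arctan2(nv[0],nv[1])).round(1),"tilt",np.degrees(np.arcsin(nv[2])).round(1),q.mean(0).round(1)
for n in("side","top"):
    d=np.load(f"{n}{k}.npy")
    print(n,"lens",fit(n,d,(677,95.5),93,137,24));print(n,"iris",fit(n,d,(664,16),93,137,24));print(n,"screen",fit(n,d,(691,221),66,162,52))
p,q=(cv2.imread(f"pics/top{k}.png"),cv2.imread("pics/top0.png"))
g=cv2.cvtColor(p,6);
for nm,c in(("lens",(677,95.5)),("iris",(665,16))):
    b=proj("top",[*c,120]).astype(int);s=g[b[1]-16:b[1]+14,b[0]-13:b[0]+14]
    C=cloud("top",np.load(f"top{k}.npy"))[b[1]-16:b[1]+14,b[0]-13:b[0]+14];t=(C[...,2]>118)&(s<75);Q=C[t];v=cv2.fitLine(Q[:,:2].astype(np.float32),cv2.DIST_HUBER,0,.01,.01).ravel()
    print(nm,len(Q),np.degrees(np.arctan2(v[1],v[0])).round(1),Q.mean(0).round(1),cv2.minAreaRect(Q[:,:2].astype(np.float32)))
E
python3 pl.py 3
```

```text
side lens (180, np.int64(75), 'yaw', np.float64(12.0), 'tilt', np.float64(7.9), array([674.8,  91.9, 116.9]))
side iris (186, np.int64(118), 'yaw', np.float64(7.1), 'tilt', np.float64(0.2), array([660.7,  10.3, 115.3]))
side screen (866, np.int64(466), 'yaw', np.float64(6.5), 'tilt', np.float64(-0.3), array([686.9, 219.6, 115. ]))
top lens (121, np.int64(44), 'yaw', np.float64(12.3), 'tilt', np.float64(0.1), array([676.8,  90.9, 118.8]))
top iris (88, np.int64(33), 'yaw', np.float64(2.4), 'tilt', np.float64(50.9), array([666. ,  15.4, 132.4]))
top screen (481, np.int64(319), 'yaw', np.float64(8.1), 'tilt', np.float64(0.1), array([696.4, 218.8, 111.6]))
lens 85 8.3 [670.7  92.9 155.3] ((553.9686279296875, 64.21822357177734), (294.9118347167969, 22.869855880737305), 13.254008293151855)
iris 61 -4.3 [660.9  14.8 131.3] ((662.6240844726562, 14.557743072509766), (8.107024192810059, 35.64012145996094), 83.55953979492188)
```

All fits agree that the lens is turned about 4.7 degrees from square and sits about 1.7 mm across and 1.3 mm along from the target. I'll regrip it in line with the ring, lift slightly, correct and set it down again.

```bash
python3 -m handwheel '[[0,0.02,0,0,0,-0.0,0.06],[0,0.035,0,0,0,1.0,0.06],[0.001,0.036,0,0,0,1.0,0.06],[0.001,0.036,0,0,0,1.0,0.06],[0.001,0.036,0,0,0,1.0,0.06],[0.002,0.036,0,0,0,0.7,0.06],[0.002,0.03,0,0,0,0,0.06],[0,0.015,0,0,0,0,0.06]]'
python3 -m handwheel '[[0,0,0,0,0,0,0.06],[0,0,0,0,0,0,0.06]]'
python3 -c "
from st import *
go([677.9,95.8,117],R.from_euler('xyz',[180,0,77.7],degrees=True))"
```

```text
time: 20.93
tool_pos: [675.2, 92.4, 246.3]
tcp_rot: [179.9, 0.0, 77.6]
ft_force: [1.2, -0.4, -0.2]
finger_gap: 60.1
grip_force: 0.0
time: 21.1
tool_pos: [672.6, 93.1, 246.3]
tcp_rot: [-180.0, 0.0, 77.7]
ft_force: [0.4, 0.5, 0.1]
finger_gap: 60.1
grip_force: 0.0
shift mm [  3.9   4.6 129.2] | 129.4  rot deg [-0.01  0.04 -0.03] 0.1
```

```bash
python3 -m handwheel '[[0.0038,0.0046,0.015,0,0,0,0.06],[0,0,0.03,0,0,0,0.06],[0,0,0.032,0,0,0,0.06],[0,0,0.025,0,0,0,0.06],[0,0,0.015,0,0,0,0.06],[0,0,0.008,0,0,0,0.06],[0,0,0.0035,0,0,0,0.06],[0,0,0,0,0,0,0.06]]'
python3 -c "
from st import *
go([677.9,95.8,117],R.from_euler('xyz',[180,0,77.7],degrees=True))"
```

```text
time: 21.77
tool_pos: [677.1, 96.6, 118.6]
tcp_rot: [180.0, 0.0, 77.7]
ft_force: [0.4, 0.4, -0.5]
finger_gap: 59.9
grip_force: 0.0
shift mm [-0.6  0.9  1.6] | 2.0  rot deg [0.04 0.02 0.03] 0.1
```

```bash
python3 -m handwheel '[[0,0.0005,0,0,0,0,0.052],[0,0,0,0,0,0,0.048],[0,0,0,0,0,0,0.046],[0,0,0,0,0,0,0.044],[0,0,0,0,0,0,0.042],[0,0,0,0,0,0,0.035],[0,0,0,0,0,0,0.03],[0,0,0,0,0,0,0.03]]' 50
python3 -m handwheel '[[0,0,-0.002,0,0,0,0.03],[0,0,-0.004,0,0,0,0.03],[0,0,0,0,0,-1.5,0.03],[0,0,0,0,0,-1.7,0.03],[0,0,0,0,0,-1.5,0.03],[0,0,0,0,0,0,0.03],[0,0,0,0,0,0,0.03]]'
python3 -c "
from st import *
go([677.9-1.85,95.8-1.07,121],R.from_euler('xyz',[180,0,82.4],degrees=True));print(r.sense()['ft_force'])"
```

```text
time: 22.43
tool_pos: [678.1, 96.4, 120.0]
tcp_rot: [179.9, -0.0, 77.7]
ft_force: [-3.1, 0.0, 6.2]
finger_gap: 41.3
grip_force: 50.2
time: 23.02
tool_pos: [677.3, 96.1, 123.8]
tcp_rot: [-180.0, 0.0, 82.4]
ft_force: [0.3, -0.4, -4.0]
finger_gap: 41.2
grip_force: 51.1
shift mm [-1.5 -1.   2.8] | 3.4  rot deg [-0.03  0.04 -0.03] 0.1
[ 0.27091914 -0.42325696 -4.0419131 ]
```

```bash
python3 -m handwheel '[[-0.0007,-0.0007,0.001,0,0,0,0.03],[-0.0006,-0.0006,0.0015,0,0,0,0.03],[0,0,0.001,0,0,0,0.03],[0,0,0,0,0,0,0.03]]'
python3 -m handwheel '[[0,0,0.0007,0,0,0,0.03],[0,0,0,0,0,0,0.03]]'
python3 -m handwheel '[[0,0,0.0007,0,0,0,0.03],[0,0,0,0,0,0,0.03]]'
python3 -m handwheel '[[0,0,0.0005,0,0,0,0.03],[0,0,0,0,0,0,0.03]]' | grep -E 'pos|force'
```

```text
time: 23.35
tool_pos: [675.8, 95.0, 120.3]
tcp_rot: [-180.0, 0.0, 82.4]
ft_force: [-0.2, 0.1, -4.3]
finger_gap: 41.8
grip_force: 51.1
time: 23.52
tool_pos: [676.1, 95.1, 120.2]
tcp_rot: [180.0, 0.0, 82.4]
ft_force: [-0.4, 0.5, -3.9]
finger_gap: 41.3
grip_force: 51.1
time: 23.68
tool_pos: [676.3, 95.2, 120.1]
tcp_rot: [180.0, 0.0, 82.4]
ft_force: [-2.2, -0.2, 1.3]
finger_gap: 41.3
grip_force: 51.6
tool_pos: [676.4, 95.2, 120.1]
ft_force: [-3.9, -0.5, 4.9]
grip_force: 52.0
```

```bash
python3 -m handwheel '[[0,0,-0.0003,0,0,0,0.044],[0,0,0,0,0,0,0.048],[0,0,0,0,0,0,0.054],[0,0,0,0,0,0,0.06],[0,0,0,0,0,0,0.06]]' | grep -E 'pos|force'
python3 -m handwheel '[[0,0,-0.01,0,0,0,0.06],[0,0,-0.02,0,0,0,0.06],[0,0,-0.03,0,0,0,0.06],[0,0,-0.03,0,0,0,0.06],[0,-0.02,-0.03,0,0,0,0.06],[0,-0.035,-0.01,0,0,0,0.06],[0,-0.035,0,0,0,0,0.06],[0,-0.035,0,0,0,0,0.06]]' | grep time
python3 -m handwheel '[[0,-0.035,0,0,0,0,0.06],[0,-0.035,0,0,0,0,0.06],[0,-0.035,0,0,0,0,0.06],[0,-0.02,0,0,0,0,0.06],[0,0,0,0,0,0,0.06]]' | grep time
python3 fin.py 4; python3 pl.py 4 | head -6
```

```text
tool_pos: [676.3, 95.1, 119.3]
ft_force: [0.2, 0.6, 0.1]
grip_force: 0.0
time: 24.93
time: 25.35
top lens (array([676.1,  94.3]), np.float64(0.81)) iris (array([665.3,  15.7]), np.float64(1.0)) scr (array([692.9, 221.4]), np.float64(1.52)) lamp (array([ 636.8, -200.9]), np.float64(0.72)) along 79.3 off iris 0.4 off lamp-screen 0.1 path 7.6
  ring lens (np.int64(122), array([674.6,  93.2]), array([676.15745861,  93.63419043]), np.float64(171.5), np.float64(137.8)) iris (np.int64(94), array([662.2,  15.4]), array([665.50528854,  15.89827207]), np.float64(172.8), np.float64(139.7))
side lens (array([674.2,  97. ]), np.float64(0.97)) iris (array([662.5,  17.5]), np.float64(1.18)) scr (array([690.5, 225. ]), np.float64(0.71)) lamp (array([ 634.2, -198.5]), np.float64(0.71)) along 80.3 off iris 1.1 off lamp-screen 0.7 path 7.6
  ring lens (np.int64(185), array([671.5,  91.8]), array([671.89682988,  93.68202063]), np.float64(172.5), np.float64(137.7)) iris (np.int64(194), array([659.9,  12.2]), array([661.9445329 ,  14.85532299]), np.float64(170.6), np.float64(139.4))
side lens (172, np.int64(79), 'yaw', np.float64(9.3), 'tilt', np.float64(-4.6), array([674.6,  90.9, 114.8]))
side iris (186, np.int64(114), 'yaw', np.float64(6.5), 'tilt', np.float64(-2.7), array([661.1,  10.7, 115.5]))
side screen (863, np.int64(455), 'yaw', np.float64(7.0), 'tilt', np.float64(-0.6), array([688. , 219.4, 115.8]))
top lens (117, np.int64(43), 'yaw', np.float64(11.2), 'tilt', np.float64(-6.4), array([676.8,  91.2, 120.2]))
top iris (89, np.int64(34), 'yaw', np.float64(13.4), 'tilt', np.float64(-32.2), array([664.2,  15.2, 131.3]))
top screen (489, np.int64(331), 'yaw', np.float64(6.4), 'tilt', np.float64(-0.0), array([688.9, 219.6, 112.2]))
```

The lens stands about 80 mm from the iris, within 1 mm of the path and about 1 degree of square. The other pieces have not moved, so I hand in.

```bash
python3 -c "
from bench import r
print(r.hand_in())"
```

```text
the job is handed in; nothing more can be done
None
```

The lens stand is upright on the breadboard on the screen side of the iris and the job is handed in: camera fits put it 79–80 mm from the iris, within about 1 mm of the light path and roughly 1° of square; the lamp, iris and screen have not moved, and it took about 25 s.

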